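# Open the long specimen box

### The job

Open the long wooden specimen box, the one whose lid has a bar handle: raise its lid until it clears the low lip at the front end, slide it all the way out of its grooves over that lip, and set it down flat, handle up, in the middle of the cork pad without dropping it. Leave the lid of the short box, the one with the round knob, where it is.

Things in the scene. Friction and masses are not known exactly. Their poses are not given: they have to be found in the camera images.
- long_box: Long pale wooden box, fixed, 150 (x) x 122 (y) x 81 mm high. Origin: centre of underside. Its -x end, towards the robot, has a low lip, top 51 mm up. The lid lies in side grooves on ledges 45 mm up; overhangs along both sides (underside 73 mm up, 70 mm gap between) hold it down: it can rise 22 mm, must rise over 6 (aim 14) to pass the lip, and is out after 140 mm along -x. +x end: wall 81 mm high.
- lid_handle (a point): Centre of the handle of the long box's loose lid, 69 mm above the bench at the start. Lid: plywood, 126 (x) x 96 (y) x 6 mm, 0.1 kg, 4 to 5 mm play all round, x and y along the box's. Handle: wooden bar in the lid's middle, 16 mm thick (x), 44 mm long (y), 36 mm high. This point is half-way up the bar: 18 mm above the lid's top face, 24 mm above its underside. z is up.
- pad: Flat cork pad on the bench between the two boxes, 160 mm (x) by 140 mm (y), 6 mm thick, fixed. Origin: centre of its underside, on the bench. With the lid lying on it, the lid's handle centre is 30 mm above the bench.
- short_lid_knob (a point): Centre of the round wooden knob (30 mm across, 26 mm high) on the lid of the short box, which is built like the long one but is only 105 mm long; it stands on the other side of the pad and is not to be opened.
There are look-alikes about, which are no part of the job. What is meant by the pad is not black, and is the smaller of those in its own colour.

How it is judged:
By the outcome, as a careful person would: the job done as asked, in the order asked, and still so for the second after the job is handed in, with the robot touching nothing.
It also fails if it takes over 48 s, if anything falls off the work surface, if the arm or the gripper's body presses on something with over 40 N, if the wrist force passes 120 N, or if a joint passes its speed limit or range.

### The arm

A 6-joint arm with a two-finger parallel gripper is mounted at the origin on the work surface. World frame = base frame: x ahead of the robot, y to its left, z up, the work surface at z = 0. Lengths are in m, angles in rad, forces in N, time in s.
With the tool pointing down it reaches from about 0.4 to 0.825 m from the base axis. Payload 7 kg.
Tool frame: the origin (TCP) lies on the front face of the gripper's body, between the roots of the fingers; the fingertips stand 66 mm ahead of it and the grasp point (between the pads) lies 47 mm ahead of it; z points along the fingers, y is the line along which they close (so a half turn about z gives the same grasp; the last joint's range is limited). The gripper opens to 88 mm and grips with 3 to 60 N. Pads are 19 mm wide; open, the fingers measure 130 mm over their backs; the gripper's body (78 mm by 193 mm) begins 47 mm behind the grasp point.
Start: joints at [-0.898, 0.359, 0.012, 0, -1.224, -0.288], TCP at [0.253, -0.626, 0.292] pointing down, gripper open.
Joint ranges: [-3.07, 3.07], [-1.43, 2.12], [-1.02, 1.25], [-3.03, 1.67], [-3.05, -0], [-3.03, 3.03]. Speed limits (rad/s): [2.39, 2.39, 3.01, 3.14, 3.14, 3.14].

### API

Orientations are given as [roll, pitch, yaw] about the fixed x, y, z axes, in that order (R = Rz(yaw) Ry(pitch) Rx(roll)).
In Python, from station import arm gives the robot as it stands. The module is installed in compiled form; this text tells all that it offers.
- The arm moves only by the tool move_arm, never from a script. Its argument "increments" is a list of rows, each an object of numbers: "jaw": the gripper command: -1 is shut, 1 is fully open, values between are in proportion; "dx", "dy", "dz": the shift along the tool's x, y, z in m; "twist": the turn about the tool's z in rad. A call has 1 to 12 rows; each row shifts and turns the commanded pose from where the row before left it, along the tool's axes as they then stand; what a row does not reach is not made up. A row lasts 1/12 s, in which the tool goes at most 41.7 mm and 7.16 degrees, less where a joint would pass 70% of its speed; a pose out of reach is approached as far as the arm can. A call is refused whole if a number of a shift passes 0.0417 or a number of a turn 0.125, either way. A call with a gripper value outside its range is refused whole. The fingers move at their own pace and stop on an object; "force" is the grip in N (left out, the last holds). Time passes only in rows, so rows that do not move let the fingers close. It gives the time, the measured TCP pose, the force, the opening and the grip force at its end, in the units of the state.
- arm.get_state(): the state, without advancing time (a new reading comes with each control period).
- arm.grab_frame(name): name is "side" or "top"; returns the picture (480x640x3 uint8, blue, green, red); there is no depth.
- arm.camera_info(name): a dict with "K" (3x3 intrinsics, pixels), "extrinsics" (4x4, takes a point from camera to world coordinates). Camera axes: x right, y down, z forward; pixel columns grow to the right and rows downward; lengths in m; the calibration is good to about 2 mm. A picture is of the moment at which its call begins. camera_info takes no time and is no camera call.
- arm.job_done(): hands the job in; it is judged then, once.
Trained networks look in the newest picture that a camera, given by its name, has taken for a name from the list of things; names that differ only in an ending like _2 or _b are one class to them, and where a whole thing is asked for, a point or a joint stands for the part that bears it (a point fixed in the world has none). Each returns a list of dicts, best first, with "score" (0 to 1); they miss things now and then, are a little off and sometimes report something else, mostly with a low value. They report only what shows in the picture. A call takes as long as a camera call. They do not tell look-alikes from the thing itself.
- arm.find_in(camera, name): "position" ([x, y, z] in m, in world coordinates, good to about 4 mm: the middle of the surface that is visible of it).
- arm.silhouettes(camera, name): "pixels" (480x640 bool, what is visible of it).
- arm.pinpoint(camera, name): "position" ([x, y, z] in m, in world coordinates, good to about 4 mm: a listed point, or the origin of a listed thing).
The state is a dict: "t": time; "q": joint angles; "qd": joint speeds; "joint_efforts": joint torques, N m; "eef_pos": TCP position; "ee_rot": TCP orientation; "force": force on the tool from outside, world axes, zero at the start; "moment": the same for the moment, N m; "width": finger opening in m; "gripper_force": force on a finger pad.
Only numpy, scipy, OpenCV 4.12 (cv2) and the standard library are available. Lean on these libraries where they do the work, as an engineer would, in place of code of your own. Each camera call takes 0.05 s, during which the arm holds its last target. There are 200 camera calls.

## Working session

There is one attempt and no reset: what is moved stays moved. The work goes in short steps, Python scripts to look and compute and a tool call to move; the robot and the scene stay as the last step left them, time stands still between calls to the robot, and variables do not carry over. Pictures are saved under pics/ and viewed, at most 10 in all, crops included, and the job is handed in when it is done.

Besides the shell and the picture viewer there is one more tool, called after "Call:" as name(argument=value, ...), one argument or row to a line, values as JSON. move_arm: Moves the arm, as the interface text tells. Its arguments: {"type":"object","properties":{"increments":{"type":"array"},"force":{"type":"number"}},"required":["increments"]}

```bash
mkdir -p pics; python3 - <<'E'
from station import arm
import cv2,numpy as np
s=arm.get_state();print(s['t'],s['eef_pos'],s['ee_rot'],s['width'])
fs=[]
for c in('side','top'):
    f=arm.grab_frame(c);fs.append(f);cv2.imwrite(f'pics/{c}0.png',f)
    for n in('lid_handle','long_box','pad','short_lid_knob'):
        print(c,n,[(np.round(d['position'],3).tolist(),round(d['score'],2)) for d in arm.pinpoint(c,n)])
print(arm.get_state()['t'])
E
```

```text
0.0 [ 0.25324926 -0.62527425  0.29124153] [ 3.13995504e+00 -1.20415775e-04 -2.75686064e+00] 0.08764959437091799
side lid_handle []
side long_box [([0.576, -0.265, 0.004], 0.58)]
side pad [([0.346, -0.285, 0.003], 0.96), ([0.271, 0.26, 0.002], 0.62), ([0.513, 0.028, 0.002], 0.61)]
side short_lid_knob [([0.63, 0.247, 0.064], 0.93)]
top lid_handle [([0.578, -0.269, 0.068], 0.65)]
top long_box [([0.575, -0.268, 0.003], 0.94)]
top pad [([0.515, 0.023, 0.0], 0.74), ([0.353, -0.287, -0.002], 0.7), ([0.272, 0.259, 0.003], 0.58)]
top short_lid_knob [([0.631, 0.256, 0.068], 0.71)]
0.5
```

View pics/side0.png

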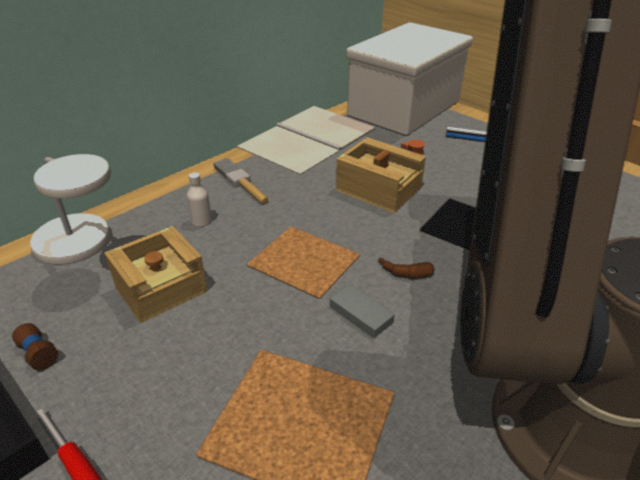

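View pics/top0.png

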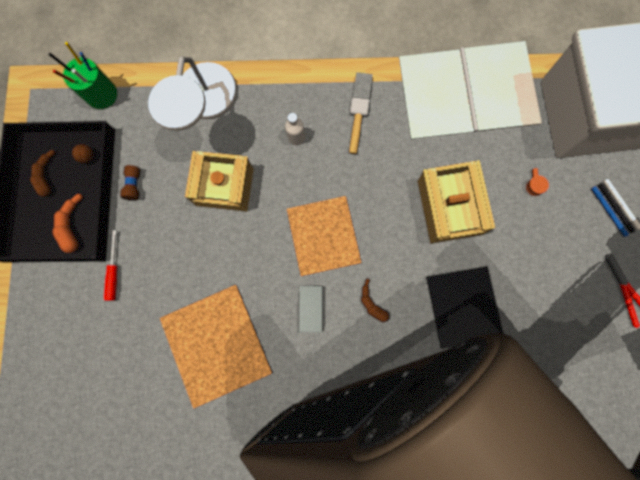

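The side picture shows the long box at about (380,173), the small cork pad at (304,260), and the short box at (155,270). In the top picture they are at (457,200), (323,236) and (218,180). The black pad and the larger cork pad are the decoys. Next I need the yaws and a handle height from both views.

```bash
cat > h.py <<'E'
from station import arm
import cv2,numpy as np
def ray(c,uv):
    i=arm.camera_info(c);T=np.array(i['extrinsics']);K=np.array(i['K'])
    uv=np.atleast_2d(uv).astype(float)
    d=np.c_[uv,np.ones(len(uv))]@np.linalg.inv(K).T@T[:3,:3].T
    return T[:3,3],d
def plane(c,uv,z):
    o,d=ray(c,uv);return o+d*((z-o[2])/d[:,2])[:,None]
def tri(uv1,c1,uv2,c2):
    o1,d1=ray(c1,uv1);o2,d2=ray(c2,uv2);d1,d2=d1[0],d2[0]
    t=np.linalg.lstsq(np.c_[d1,-d2],o2-o1,rcond=None)[0]
    a,b=o1+t[0]*d1,o2+t[1]*d2;return (a+b)/2,np.linalg.norm(a-b)
def rect(c,m,z):
    p=plane(c,np.argwhere(m)[:,::-1],z)[:,:2]
    (x,y),(w,h),a=cv2.minAreaRect((p*1000).astype(np.float32));return [round(v,1) for v in(x,y,w,h,a)]
E
python3 - <<'E'
from h import *
f={c:cv2.imread(f'pics/{c}0.png') for c in('side','top')}
for c in f:
    arm.grab_frame(c)
    for n,z in(('pad',.006),('long_box',.081),('lid_handle',.051)):
        for d in arm.silhouettes(c,n):
            m=d['pixels'];print(c,n,round(d['score'],2),m.sum(),np.argwhere(m).mean(0)[::-1].round(1),rect(c,m,z))
# handle by colour (brown bar)
C={}
for c,(x0,y0,x1,y1) in dict(top=(440,180,480,220),side=(365,145,400,175)).items():
    h=f[c][y0:y1,x0:x1].astype(int);m=(h[...,2]<175)&(h[...,2]-h[...,0]>50)&(h[...,1]<0.66*h[...,2])
    n,l,s,ce=cv2.connectedComponentsWithStats(m.astype(np.uint8));k=1+np.argmax(s[1:,4])
    C[c]=ce[k]+[x0,y0];M=np.zeros((480,640),bool);M[y0:y1,x0:x1]=l==k
    print(c,s[k],C[c],rect(c,M,.087))
print(tri(C['side'],'side',C['top'],'top'))
a=cv2.resize(f['top'][150:250,410:500],None,fx=6,fy=6,interpolation=cv2.INTER_CUBIC)
cv2.imwrite('pics/c1.png',a)
E
```

```text
side pad 0.88 17787 [297.1 423.3] [272.7, 262.9, 213.5, 188.3, 23.6]
side pad 0.83 4309 [303.7 261.3] [513.6, 25.8, 162.1, 142.9, 12.2]
side pad 0.69 1836 [451.3 223. ] [381.8, -278.7, 106.5, 150.6, 12.3]
side long_box 0.77 4171 [378.1 175.2] [543.0, -217.8, 202.0, 229.5, 9.1]
side lid_handle 0.75 560 [388.3 164.1] [571.1, -294.0, 69.0, 147.8, 77.7]
top pad 0.9 4155 [323.9 235.4] [515.1, 20.5, 159.7, 138.4, 11.4]
top pad 0.78 8220 [215.2 345.5] [273.4, 260.5, 211.5, 186.4, 23.6]
top pad 0.58 4418 [463.8 304.9] [352.2, -286.7, 160.6, 140.3, 8.9]
top long_box 0.77 3072 [452.6 201.2] [569.5, -258.1, 162.1, 144.7, 9.7]
top lid_handle 0.81 1834 [459.1 201.4] [576.5, -275.4, 128.5, 71.1, 7.7]
top [  8  17  21   7 100] [457.71 199.75] [569.9, -263.8, 11.8, 42.6, 5.0]
side [10  6 14 12 80] [381.    155.525] [574.0, -258.7, 18.0, 52.0, 5.9]
(array([ 0.57115322, -0.26166579,  0.08814612]), np.float64(0.0033874906235995404))
```

View pics/c1.png

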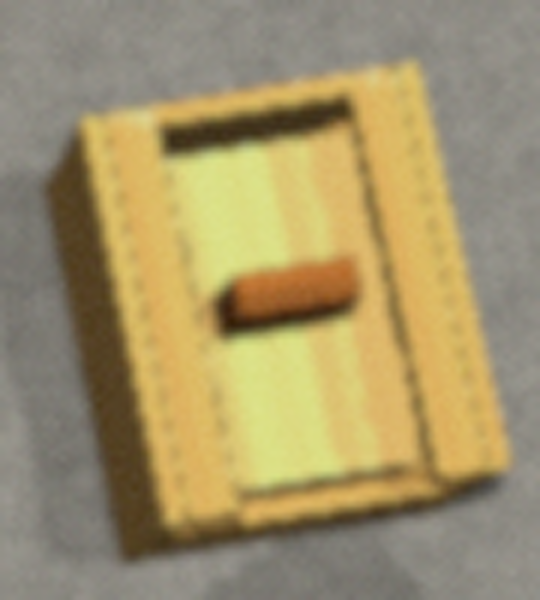

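The crop shows the long box with its low lip at the image bottom. The rim corners in the crop are (85,118), (415,65), (508,468) and (170,535). The handle bar is centred near (290,290), across the box.

```bash
cat >> h.py <<'E'
from scipy.spatial.transform import Rotation as R
def go(xyz,yaw):
    s=arm.get_state();M=R.from_euler('xyz',s['ee_rot'])
    d=M.inv().apply(np.array(xyz)-s['eef_pos'])
    tw=-((yaw-s['ee_rot'][2]+np.pi)%(2*np.pi)-np.pi)
    print('t',s['t'],'tcp',np.round(s['eef_pos'],4),'rot',np.round(s['ee_rot'],3),'w',round(s['width'],4),'gf',round(s['gripper_force'],1),'F',np.round(s['force'],1),'| tool d',d.round(4),'twist',round(tw,3))
E
python3 - <<'E'
from h import *
uv=np.array([(85,118),(415,65),(508,468),(170,535)])/6-.4+[410,150]
p=plane('top',uv,.081)[:,:2];print(p.round(4),p.mean(0))
e=lambda a:np.degrees(np.arctan2(a[1],a[0]))
print('yaw',e(p[0]-p[3]),e(p[1]-p[2]),e(p[0]-p[1])-90,e(p[3]-p[2])-90)
h=plane('top',np.array([(225,290),(355,270)])/6-.4+[410,150],.08);print('bar',h,e(h[0]-h[1])-90)
go((.572,-.264,.2),-1.40)
E
```

```text
[[ 0.64   -0.1963]
 [ 0.6577 -0.314 ]
 [ 0.5107 -0.3368]
 [ 0.4885 -0.219 ]] [ 0.57421963 -0.26653128]
yaw 8.534342526342328 8.802389225658509 8.526188355146601 10.644048200475254
bar [[ 0.57626796 -0.24277795  0.08      ]
 [ 0.58282897 -0.28863332  0.08      ]] 8.142645586219487
t 0.9 tcp [ 0.2533 -0.6256  0.2922] rot [-3.142  0.    -2.757] w 0.0877 gf 0.0 F [-0.6  0.3 -0.9] | tool d [-0.4311  0.2156  0.0922] twist -1.357
```

Call:
move_arm(
  increments=[
    {"jaw": -0.1, "twist": -0.125},
    {"jaw": -0.1, "twist": -0.125},
    {"jaw": -0.1, "twist": -0.125},
    {"jaw": -0.1, "twist": -0.125},
    {"jaw": -0.1, "twist": -0.125},
    {"jaw": -0.1, "twist": -0.125},
    {"jaw": -0.1, "twist": -0.125},
    {"jaw": -0.1, "twist": -0.125},
    {"jaw": -0.1, "twist": -0.125},
    {"jaw": -0.1, "twist": -0.125},
    {"jaw": -0.1, "twist": -0.11},
    {"jaw": -0.1},
  ],
)

```text
$.increments[0]: bad value
```

```bash
python3 - <<'E'
from h import *
go((.572,-.264,.2),-1.40)
E
```

```text
t 0.9 tcp [ 0.2533 -0.6256  0.2922] rot [-3.142  0.    -2.757] w 0.0877 gf 0.0 F [-0.6  0.3 -0.9] | tool d [-0.4311  0.2156  0.0922] twist -1.357
```

Call:
move_arm(
  increments=[
    {"jaw": -0.1, "dx": 0, "dy": 0, "dz": 0, "twist": -0.12},
    {"jaw": -0.1, "dx": 0, "dy": 0, "dz": 0, "twist": -0.12},
    {"jaw": -0.1, "dx": 0, "dy": 0, "dz": 0, "twist": -0.12},
    {"jaw": -0.1, "dx": 0, "dy": 0, "dz": 0, "twist": -0.12},
    {"jaw": -0.1, "dx": 0, "dy": 0, "dz": 0, "twist": -0.12},
    {"jaw": -0.1, "dx": 0, "dy": 0, "dz": 0, "twist": -0.12},
    {"jaw": -0.1, "dx": 0, "dy": 0, "dz": 0, "twist": -0.12},
    {"jaw": -0.1, "dx": 0, "dy": 0, "dz": 0, "twist": -0.12},
    {"jaw": -0.1, "dx": 0, "dy": 0, "dz": 0, "twist": -0.12},
    {"jaw": -0.1, "dx": 0, "dy": 0, "dz": 0, "twist": -0.12},
    {"jaw": -0.1, "dx": 0, "dy": 0, "dz": 0, "twist": -0.12},
    {"jaw": -0.1, "dx": 0, "dy": 0, "dz": 0, "twist": -0.02},
  ],
  force=20,
)

```text
t: 1.9
eef_pos: [0.2534, -0.6256, 0.2922]
ee_rot: [-3.142, -0.0, -1.411]
force: [-0.3, 0.5, 1.6]
width: 0.0396
gripper_force: 0.0
```

```bash
python3 - <<'E'
from h import *
go((.575,-.265,.2),-1.416)
E
```

```text
t 1.9 tcp [ 0.2534 -0.6256  0.2922] rot [-3.142 -0.    -1.411] w 0.0396 gf 0.0 F [-0.3  0.5  1.6] | tool d [-0.3049 -0.3749  0.0922] twist 0.005
```

Call:
move_arm(
  increments=[
    {"jaw": -0.1, "dx": -0.0254, "dy": -0.0312, "dz": 0, "twist": 0},
    {"jaw": -0.1, "dx": -0.0254, "dy": -0.0312, "dz": 0, "twist": 0},
    {"jaw": -0.1, "dx": -0.0254, "dy": -0.0312, "dz": 0, "twist": 0},
    {"jaw": -0.1, "dx": -0.0254, "dy": -0.0312, "dz": 0, "twist": 0},
    {"jaw": -0.1, "dx": -0.0254, "dy": -0.0312, "dz": 0, "twist": 0},
    {"jaw": -0.1, "dx": -0.0254, "dy": -0.0312, "dz": 0, "twist": 0},
    {"jaw": -0.1, "dx": -0.0254, "dy": -0.0312, "dz": 0, "twist": 0},
    {"jaw": -0.1, "dx": -0.0254, "dy": -0.0312, "dz": 0, "twist": 0},
    {"jaw": -0.1, "dx": -0.0254, "dy": -0.0312, "dz": 0, "twist": 0},
    {"jaw": -0.1, "dx": -0.0254, "dy": -0.0312, "dz": 0, "twist": 0},
    {"jaw": -0.1, "dx": -0.0254, "dy": -0.0312, "dz": 0, "twist": 0},
    {"jaw": -0.1, "dx": -0.0254, "dy": -0.0312, "dz": 0, "twist": 0},
  ],
)

```text
t: 2.9
eef_pos: [0.5776, -0.2652, 0.2925]
ee_rot: [-3.141, -0.0, -1.42]
force: [1.2, -0.4, -0.3]
width: 0.0394
gripper_force: 0.0
```

```bash
python3 - <<'E'
from h import *
for c in ('side','top'):
    f=arm.grab_frame(c);cv2.imwrite(f'pics/{c}1.png',f)
    print(c,[(np.round(d['position'],3).tolist(),round(d['score'],2)) for d in arm.pinpoint(c,'lid_handle')])
cv2.imwrite('pics/s1c.png',cv2.resize(cv2.imread('pics/side1.png')[80:230,300:470],None,fx=4,fy=4,interpolation=cv2.INTER_CUBIC)[:600,:680])
go((.575,-.265,.122),-1.416)
E
```

```text
side [([0.579, -0.264, 0.067], 0.98), ([0.578, -0.265, 0.001], 0.52)]
top [([0.577, -0.273, 0.071], 0.83)]
t 3.1 tcp [ 0.5773 -0.2658  0.2919] rot [ 3.141  0.    -1.417] w 0.0394 gf 0.0 F [ 0.7  0.1 -0.1] | tool d [-0.0011  0.0021  0.1699] twist -0.001
```

View pics/s1c.png

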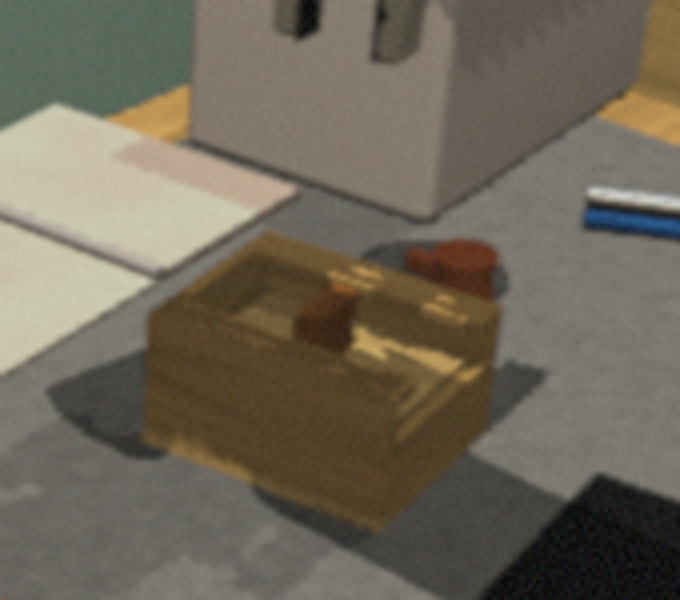

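The side crop shows the fingers in line with the handle bar (crop 330,315), well above the box.

Call:
move_arm(
  increments=[
    {"jaw": -0.1, "dx": 0, "dy": 0, "dz": 0.035, "twist": 0},
    {"jaw": -0.1, "dx": 0, "dy": 0, "dz": 0.035, "twist": 0},
    {"jaw": -0.1, "dx": 0, "dy": 0, "dz": 0.035, "twist": 0},
    {"jaw": -0.1, "dx": 0, "dy": 0, "dz": 0.015, "twist": 0},
    {"jaw": -0.1, "dx": 0, "dy": 0, "dz": 0.01, "twist": 0},
    {"jaw": -0.1, "dx": 0, "dy": 0, "dz": 0.01, "twist": 0},
    {"jaw": -0.1, "dx": 0, "dy": 0, "dz": 0.01, "twist": 0},
    {"jaw": -0.1, "dx": 0, "dy": 0, "dz": 0.01, "twist": 0},
    {"jaw": -0.1, "dx": 0, "dy": 0, "dz": 0.01, "twist": 0},
    {"jaw": -0.1, "dx": 0, "dy": 0, "dz": 0, "twist": 0},
  ],
)

```text
t: 3.93
eef_pos: [0.5758, -0.2668, 0.1204]
ee_rot: [3.14, 0.001, -1.417]
force: [-0.5, 0.1, -0.5]
width: 0.0396
gripper_force: 0.0
```

```bash
python3 - <<'E'
from h import *
f=arm.grab_frame('side');cv2.imwrite('pics/s2c.png',cv2.resize(f[80:230,300:470],None,fx=4,fy=4,interpolation=cv2.INTER_CUBIC))
go((.577,-.266,.122),-1.416)
E
```

```text
t 3.9833 tcp [ 0.5761 -0.2669  0.1213] rot [ 3.140e+00  1.000e-03 -1.417e+00] w 0.0394 gf 0.0 F [ 0.3 -0.3 -0.4] | tool d [-0.0008 -0.001  -0.0007] twist -0.001
```

View pics/s2c.png

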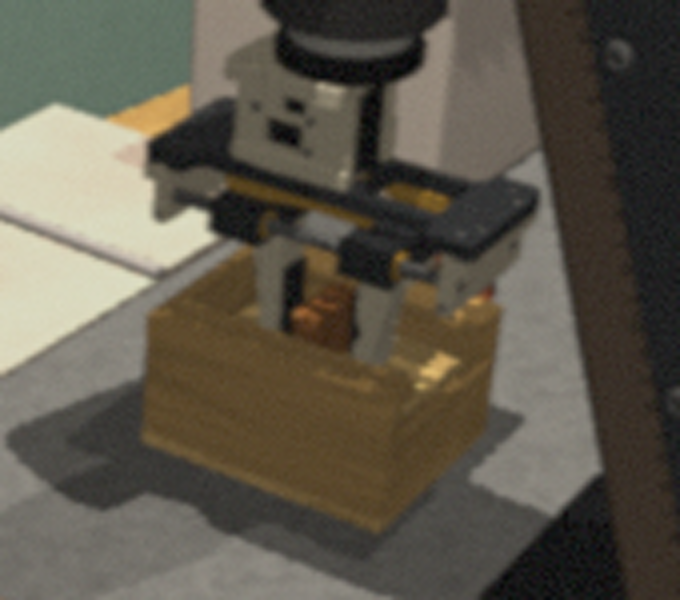

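The fingers straddle the bar (crop 325,320), so I'll close them.

Call:
move_arm(
  increments=[
    {"jaw": -1, "dx": 0, "dy": 0, "dz": 0, "twist": 0},
    {"jaw": -1, "dx": 0, "dy": 0, "dz": 0, "twist": 0},
    {"jaw": -1, "dx": 0, "dy": 0, "dz": 0, "twist": 0},
    {"jaw": -1, "dx": 0, "dy": 0, "dz": 0, "twist": 0},
    {"jaw": -1, "dx": 0, "dy": 0, "dz": 0, "twist": 0},
    {"jaw": -1, "dx": 0, "dy": 0, "dz": 0, "twist": 0},
  ],
  force=25,
)

```text
t: 4.48
eef_pos: [0.5768, -0.267, 0.1227]
ee_rot: [-3.141, -0.0, -1.417]
force: [-0.4, 0.7, 3.5]
width: 0.0161
gripper_force: 25.0
```

Call:
move_arm(
  increments=[
    {"jaw": -1, "dx": 0, "dy": 0, "dz": -0.004, "twist": 0},
    {"jaw": -1, "dx": 0, "dy": 0, "dz": -0.005, "twist": 0},
    {"jaw": -1, "dx": 0, "dy": 0, "dz": -0.005, "twist": 0},
    {"jaw": -1, "dx": 0, "dy": 0, "dz": 0, "twist": 0},
    {"jaw": -1, "dx": 0, "dy": 0, "dz": 0, "twist": 0},
  ],
)

```text
t: 4.9
eef_pos: [0.5768, -0.2671, 0.1367]
ee_rot: [-3.141, -0.0, -1.417]
force: [-0.5, 0.6, -1.4]
width: 0.0159
gripper_force: 25.0
```

```bash
python3 - <<'E'
from h import *
f=arm.grab_frame('side');cv2.imwrite('pics/s3c.png',cv2.resize(f[80:230,300:470],None,fx=4,fy=4,interpolation=cv2.INTER_CUBIC))
b=.155;go((.5765-.155*np.cos(b),-.267-.155*np.sin(b),.1365),-1.416)
E
```

```text
t 4.95 tcp [ 0.5766 -0.267   0.1363] rot [-3.141 -0.    -1.417] w 0.0159 gf 25.0 F [ 0.3 -0.3 -0.2] | tool d [ 0.0002  0.1551 -0.0002] twist -0.001
```

View pics/s3c.png

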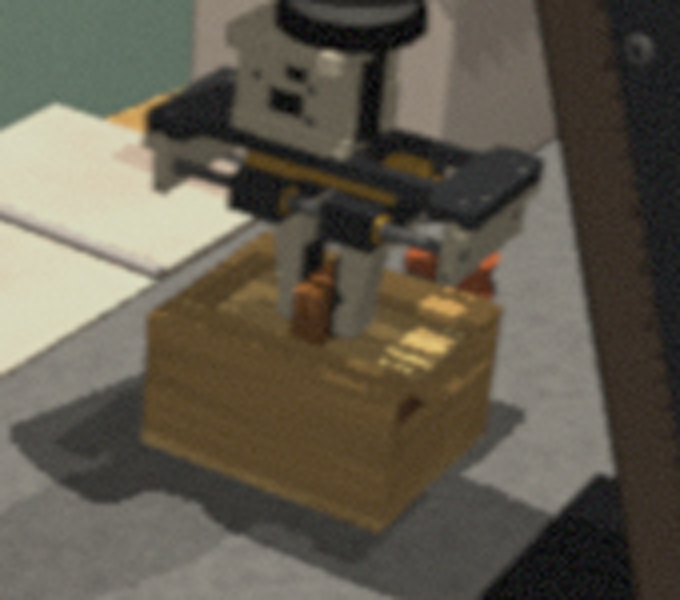

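The lid is up, with a dark gap now showing over the lip at crop (410,405). I'll slide it out and watch the force.

Call:
move_arm(
  increments=[
    {"jaw": -1, "dx": 0, "dy": 0.005, "dz": 0, "twist": 0},
    {"jaw": -1, "dx": 0, "dy": 0.01, "dz": 0, "twist": 0},
    {"jaw": -1, "dx": 0, "dy": 0.01, "dz": 0, "twist": 0},
    {"jaw": -1, "dx": 0, "dy": 0.01, "dz": 0, "twist": 0},
    {"jaw": -1, "dx": 0, "dy": 0.005, "dz": 0, "twist": 0},
  ],
)

```text
t: 5.37
eef_pos: [0.5349, -0.2733, 0.1361]
ee_rot: [3.141, 0.001, -1.417]
force: [-0.2, 0.5, -1.8]
width: 0.0161
gripper_force: 25.0
```

No contact so far.

Call:
move_arm(
  increments=[
    {"jaw": -1, "dx": 0, "dy": 0.01, "dz": 0, "twist": 0},
    {"jaw": -1, "dx": 0, "dy": 0.01, "dz": 0, "twist": 0},
    {"jaw": -1, "dx": 0, "dy": 0.01, "dz": 0, "twist": 0},
    {"jaw": -1, "dx": 0, "dy": 0.01, "dz": 0, "twist": 0},
    {"jaw": -1, "dx": 0, "dy": 0.01, "dz": 0, "twist": 0},
    {"jaw": -1, "dx": 0, "dy": 0.01, "dz": 0, "twist": 0},
  ],
)

```text
t: 5.87
eef_pos: [0.4767, -0.2825, 0.1362]
ee_rot: [-3.142, -0.0, -1.417]
force: [0.3, -0.5, -0.7]
width: 0.016
gripper_force: 25.0
```

Call:
move_arm(
  increments=[
    {"jaw": -1, "dx": 0, "dy": 0.01, "dz": 0, "twist": 0},
    {"jaw": -1, "dx": 0, "dy": 0.01, "dz": 0, "twist": 0},
    {"jaw": -1, "dx": 0, "dy": 0.01, "dz": 0, "twist": 0},
    {"jaw": -1, "dx": 0, "dy": 0.01, "dz": 0, "twist": 0},
    {"jaw": -1, "dx": 0, "dy": 0.01, "dz": 0, "twist": 0},
    {"jaw": -1, "dx": 0, "dy": 0.01, "dz": 0, "twist": 0},
    {"jaw": -1, "dx": 0, "dy": 0, "dz": 0, "twist": 0},
  ],
)

```text
t: 6.45
eef_pos: [0.4162, -0.2916, 0.1361]
ee_rot: [3.141, 0.001, -1.418]
force: [0.7, 1.1, -1.3]
width: 0.0159
gripper_force: 25.0
```

```bash
python3 - <<'E'
from h import *
f=arm.grab_frame('side');g=arm.grab_frame('top');cv2.imwrite('pics/s4c.png',np.hstack([f[60:360,240:520],g[120:420,280:560]]))
go((.5145,.023,.2),-1.36)
E
```

```text
t 6.55 tcp [ 0.4182 -0.2917  0.1364] rot [-3.141 -0.    -1.417] w 0.016 gf 25.0 F [ 0.3  0.6 -0.4] | tool d [-0.2963 -0.1433 -0.0636] twist -0.057
```

View pics/s4c.png

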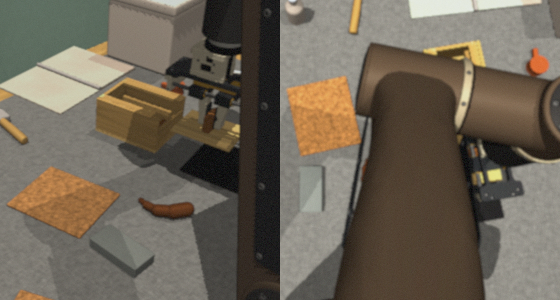

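The lid is fully out of the grooves in front of the box, level in the gripper (side part of the picture, 205,128). Next: lift, then carry it to the pad.

Call:
move_arm(
  increments=[
    {"jaw": -1, "dx": 0, "dy": 0, "dz": -0.016, "twist": 0},
    {"jaw": -1, "dx": 0, "dy": 0, "dz": -0.016, "twist": 0},
    {"jaw": -1, "dx": 0, "dy": 0, "dz": -0.016, "twist": 0},
    {"jaw": -1, "dx": 0, "dy": 0, "dz": -0.016, "twist": 0},
  ],
  force=25,
)

```text
t: 6.88
eef_pos: [0.4189, -0.2915, 0.2009]
ee_rot: [-3.142, -0.0, -1.416]
force: [-0.3, -0.1, -1.5]
width: 0.016
gripper_force: 25.0
```

Call:
move_arm(
  increments=[
    {"jaw": -1, "dx": -0.0247, "dy": -0.0119, "dz": 0, "twist": 0},
    {"jaw": -1, "dx": -0.0247, "dy": -0.0119, "dz": 0, "twist": 0},
    {"jaw": -1, "dx": -0.0247, "dy": -0.0119, "dz": 0, "twist": 0},
    {"jaw": -1, "dx": -0.0247, "dy": -0.0119, "dz": 0, "twist": 0},
    {"jaw": -1, "dx": -0.0247, "dy": -0.0119, "dz": 0, "twist": 0},
    {"jaw": -1, "dx": -0.0247, "dy": -0.0119, "dz": 0, "twist": 0},
    {"jaw": -1, "dx": -0.0247, "dy": -0.0119, "dz": 0, "twist": 0},
    {"jaw": -1, "dx": -0.0247, "dy": -0.0119, "dz": 0, "twist": 0},
    {"jaw": -1, "dx": -0.0247, "dy": -0.0119, "dz": 0, "twist": 0},
    {"jaw": -1, "dx": -0.0247, "dy": -0.0119, "dz": 0, "twist": 0},
    {"jaw": -1, "dx": -0.0247, "dy": -0.0119, "dz": 0, "twist": 0},
    {"jaw": -1, "dx": -0.0247, "dy": -0.0119, "dz": 0, "twist": -0.05},
  ],
)

```text
t: 7.88
eef_pos: [0.5147, 0.025, 0.2003]
ee_rot: [-3.141, 0.0, -1.367]
force: [0.4, -0.2, -1.9]
width: 0.0159
gripper_force: 25.0
```

Call:
move_arm(
  increments=[
    {"jaw": -1, "dx": 0, "dy": 0, "dz": 0, "twist": 0},
    {"jaw": -1, "dx": 0, "dy": 0, "dz": 0, "twist": 0},
  ],
)

```text
t: 8.05
eef_pos: [0.5148, 0.0248, 0.2]
ee_rot: [-3.142, -0.0, -1.364]
force: [-0.2, -1.1, -1.4]
width: 0.016
gripper_force: 25.0
```

```bash
python3 - <<'E'
from h import *
for c in('side','top'):
    f=arm.grab_frame(c);cv2.imwrite(f'pics/{c}5.png',f)
    print(c,[(np.round(d['position'],3).tolist(),round(d['score'],2)) for d in arm.pinpoint(c,'lid_handle')])
a=cv2.imread('pics/side5.png')[100:350,180:430];b=cv2.imread('pics/top5.png')[120:370,230:480]
cv2.imwrite('pics/c5.png',cv2.resize(np.hstack([a,b]),None,fx=1.6,fy=1.6))
go((.5143,.0245,.082),-1.365)
E
```

```text
side [([0.515, 0.029, 0.146], 0.75)]
top []
t 8.25 tcp [0.5139 0.0226 0.2001] rot [ 3.141 -0.    -1.368] w 0.0158 gf 25.0 F [-0.8  0.2 -1.9] | tool d [-0.0017 -0.0009  0.1181] twist -0.003
```

View pics/c5.png

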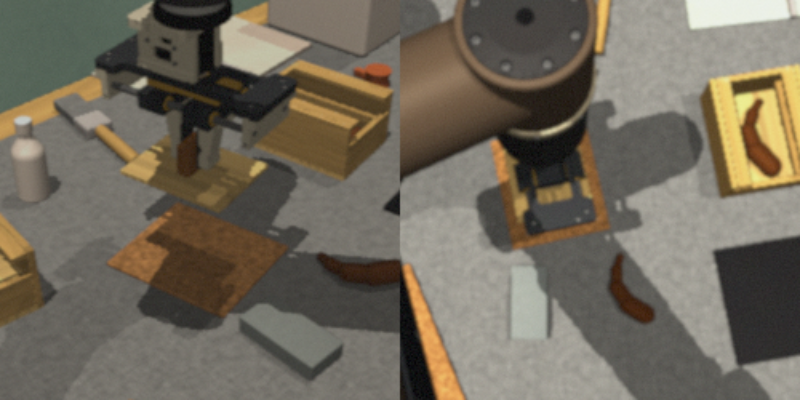

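The lid hangs level and aligned over the pad. The handle is at (190,152) in the side half, and in the top half the lid sits within the pad outline. Lowering it now.

Call:
move_arm(
  increments=[
    {"jaw": -1, "dx": 0, "dy": 0, "dz": 0.025, "twist": 0},
    {"jaw": -1, "dx": 0, "dy": 0, "dz": 0.025, "twist": 0},
    {"jaw": -1, "dx": 0, "dy": 0, "dz": 0.025, "twist": 0},
    {"jaw": -1, "dx": 0, "dy": 0, "dz": 0.02, "twist": 0},
    {"jaw": -1, "dx": 0, "dy": 0, "dz": 0.01, "twist": 0},
    {"jaw": -1, "dx": 0, "dy": 0, "dz": 0.005, "twist": 0},
    {"jaw": -1, "dx": 0, "dy": 0, "dz": 0.002, "twist": 0},
    {"jaw": -1, "dx": 0, "dy": 0, "dz": 0.002, "twist": 0},
    {"jaw": -1, "dx": 0, "dy": 0, "dz": 0.001, "twist": 0},
    {"jaw": -1, "dx": 0, "dy": 0, "dz": 0, "twist": 0},
  ],
)

```text
t: 9.08
eef_pos: [0.5146, 0.0234, 0.0859]
ee_rot: [-3.14, 0.0, -1.367]
force: [0.1, 0.1, -1.1]
width: 0.0152
gripper_force: 25.0
```

Call:
move_arm(
  increments=[
    {"jaw": -1, "dx": 0, "dy": 0, "dz": 0.001, "twist": 0},
    {"jaw": -1, "dx": 0, "dy": 0, "dz": 0.001, "twist": 0},
    {"jaw": -1, "dx": 0, "dy": 0, "dz": 0, "twist": 0},
  ],
)

```text
t: 9.33
eef_pos: [0.5145, 0.0234, 0.0837]
ee_rot: [-3.141, 0.0, -1.367]
force: [-0.9, -0.0, 2.8]
width: 0.0159
gripper_force: 25.0
```

Call:
move_arm(
  increments=[
    {"jaw": -1, "dx": 0, "dy": 0, "dz": 0.0007, "twist": 0},
    {"jaw": -1, "dx": 0, "dy": 0, "dz": 0, "twist": 0},
  ],
)

```text
t: 9.5
eef_pos: [0.5145, 0.0234, 0.0837]
ee_rot: [-3.14, -0.0, -1.366]
force: [-4.2, 1.2, 12.7]
width: 0.0158
gripper_force: 25.0
```

Firm contact, so I'll release and back off.

Call:
move_arm(
  increments=[
    {"jaw": -1, "dx": 0, "dy": 0, "dz": -0.0007, "twist": 0},
    {"jaw": -0.5, "dx": 0, "dy": 0, "dz": 0, "twist": 0},
    {"jaw": -0.1, "dx": 0, "dy": 0, "dz": 0, "twist": 0},
    {"jaw": -0.1, "dx": 0, "dy": 0, "dz": 0, "twist": 0},
    {"jaw": -0.1, "dx": 0, "dy": 0, "dz": 0, "twist": 0},
    {"jaw": -0.1, "dx": 0, "dy": 0, "dz": -0.01, "twist": 0},
    {"jaw": -0.1, "dx": 0, "dy": 0, "dz": -0.02, "twist": 0},
    {"jaw": -0.1, "dx": 0, "dy": 0, "dz": -0.03, "twist": 0},
    {"jaw": -0.1, "dx": 0, "dy": 0, "dz": -0.03, "twist": 0},
    {"jaw": -0.1, "dx": 0, "dy": 0, "dz": -0.03, "twist": 0},
    {"jaw": -0.1, "dx": 0, "dy": 0, "dz": -0.03, "twist": 0},
    {"jaw": -0.1, "dx": 0, "dy": 0, "dz": -0.03, "twist": 0},
  ],
)

```text
t: 10.5
eef_pos: [0.5137, 0.023, 0.2656]
ee_rot: [-3.141, 0.0, -1.367]
force: [0.5, 0.5, -1.2]
width: 0.0395
gripper_force: 0.0
```

Call:
move_arm(
  increments=[
    {"jaw": -0.1, "dx": 0.03, "dy": 0.02, "dz": 0, "twist": 0},
    {"jaw": -0.1, "dx": 0.03, "dy": 0.02, "dz": 0, "twist": 0},
    {"jaw": -0.1, "dx": 0.03, "dy": 0.02, "dz": 0, "twist": 0},
    {"jaw": -0.1, "dx": 0.03, "dy": 0.02, "dz": 0, "twist": 0},
    {"jaw": -0.1, "dx": 0.03, "dy": 0.02, "dz": 0, "twist": 0},
    {"jaw": -0.1, "dx": 0.03, "dy": 0, "dz": 0, "twist": 0},
    {"jaw": -0.1, "dx": 0.03, "dy": 0, "dz": 0, "twist": 0},
    {"jaw": -0.1, "dx": 0.03, "dy": 0, "dz": 0, "twist": 0},
    {"jaw": -0.1, "dx": 0.03, "dy": 0, "dz": 0, "twist": 0},
    {"jaw": -0.1, "dx": 0, "dy": 0, "dz": 0, "twist": 0},
  ],
)

```text
t: 11.33
eef_pos: [0.4714, -0.2652, 0.2635]
ee_rot: [3.141, -0.001, -1.369]
force: [0.7, -0.4, -0.2]
width: 0.0394
gripper_force: 0.0
```

```bash
python3 - <<'E'
from h import *
F=[]
for c in('side','top'):
    f=arm.grab_frame(c);F.append(f)
    print(c,[(np.round(d['position'],3).tolist(),round(d['score'],2)) for d in arm.pinpoint(c,'lid_handle')])
    print([(round(d['score'],2),rect(c,d['pixels'],.012)) for d in arm.silhouettes(c,'lid_handle')],[rect(c,d['pixels'],.006) for d in arm.silhouettes(c,'pad')])
cv2.imwrite('pics/c6.png',cv2.resize(np.hstack([F[0][150:350,180:380],F[1][140:340,230:430]]),None,fx=2,fy=2))
print(arm.get_state()['t'])
E
```

```text
side [([0.518, 0.027, 0.03], 0.93)]
[(0.57, [513.8, 21.9, 132.2, 113.6, 11.5])] [[353.5, -283.4, 158.2, 150.5, 9.1], [272.1, 262.2, 213.8, 188.7, 23.8], [514.3, 25.2, 163.2, 144.7, 12.2]]
top [([0.514, 0.024, 0.03], 0.64)]
[(0.9, [514.5, 24.4, 127.6, 96.8, 11.4])] [[514.6, 22.0, 163.2, 140.5, 11.6], [273.9, 261.1, 215.9, 188.2, 23.1], [354.9, -329.3, 78.2, 165.4, 89.3]]
11.7333
```

View pics/c6.png

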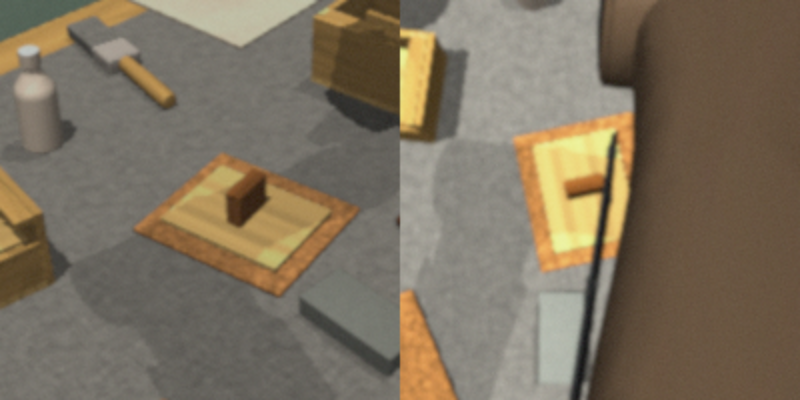

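The lid lies flat with the handle up, centred on the pad to within about 3 mm: side crop (245,215), top crop (585,190). The arm is clear of it.

```bash
python3 -c "
from station import arm
print(arm.job_done())"
```

```text
the job is handed in; nothing more can be done
None
```

The job is handed in at about 12 s: the long box's lid lies flat, handle up, within about 3 mm of the middle of the cork pad; I left the short box alone, and no verdict came back.

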